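Open the vitamin jar at the muesli bar

TASK

Secure the square vitamin jar standing in the wooden holder: press the raised hinged frame down by its tab until it clicks and stays shut. Then open the jar's push-and-turn safety cap: press it fully down, keep it pressed while turning it anticlockwise (seen from above) a good sixth of a turn, lift it off, and finish still holding it in the gripper, level and still, straight above the open jar with about 8 cm of clear air between them. The jar stays upright in its holder with the frame shut, and the other things on the counter are left alone.

Things in the scene. Friction and masses are not known exactly. Their poses are not given: they have to be found in the camera images.
- holder: wooden jar holder, fixed. Origin: centre of its underside under the jar's axis; z up; the -x side (catch post, frame's tab) faces roughly the robot, the hinge is at +x. Base 165 x 120 x 10 mm; square pocket 83 mm wide, walls to 35 mm; hinge posts at x = 62, y = +-46 mm, 98 mm high; catch post at x = -80 mm, 84 mm high, with a sprung steel ball
- frame (a joint): angle (rad) of the aluminium hold-down frame: 0 = shut (level, 1 mm over the jar's shoulder, solid stop), grows as the tab swings up and back; starts at 0.6 to 1.0. A weak spring and friction hold it up; near 0.1 a nub meets a sprung ball, pressing the tab past it takes about 5 N; below 0.04 it snaps in and stays shut
- frame_tab (a point): middle of the upper face of the frame's press tab (36 mm wide, ends 14 mm farther out); moves on an arc of 132 mm radius about the hinge. Its x axis points along the frame to the hinge, z is normal to the tab's upper face. When shut it is 94 mm above the counter, 72 mm in front (holder's -x) of the jar's axis
- frame_hinge (a point): middle of the frame's hinge axis (along the holder's y), 90 mm above the counter, 60 mm behind (holder's +x) the jar's axis. The frame is 80 mm wide outside, 68 mm inside and passes around the cap; its bars are 8 mm thick, their top at 94 mm when shut
- jar: square amber jar 80 x 80 x 75 mm (shoulder height) with a round neck 30 mm wide, loose in the holder's pocket (1.5 mm play) standing on the 10 mm base. Origin: centre of its underside; z up; x as the holder's x. The pocket keeps it from turning, the shut frame from lifting
- jar_mouth (a point): centre of the jar's open mouth, top of the neck, 107 mm above the jar's underside (117 mm above the counter)
- cap: white ribbed cap, 56 mm wide, 25 mm tall, 45 g. Origin: centre of its lower rim, 105 mm above the counter when on the jar (11 mm over the shut frame); z up. Locked at first. Pressing down meets a spring (7 N, 12 N at the stop 7.5 mm down); from 5.5 mm down it turns anticlockwise seen from above; 45 to 80 degrees from the start (best 63) it lifts straight off; stop at 83. The spring raises it again
- mug: white mug 76 mm wide, 85 mm tall, beside the holder; leave alone. Origin: centre of underside
- round_bottle: round amber bottle with a plain white lid, 50 mm wide, 95 mm tall, beside the holder; leave alone. Origin: centre of underside
- spoon: steel spoon 160 mm long lying behind the holder; leave alone. Origin: its middle on the counter
- oat_jar: clear lidded jar of oats 100 mm wide, 148 mm tall; leave alone. Origin: centre of underside
- flake_jar: clear lidded jar of flakes 100 mm wide, 148 mm tall; leave alone. Origin: centre of underside
- fruit_jar: clear lidded jar of dried fruit 84 mm wide, 118 mm tall; leave alone. Origin: centre of underside
- bowl: white bowl 130 mm wide, 55 mm tall; leave alone. Origin: centre of underside
Not all that is in view belongs to the job. What is shaped like the holder but blue or purple is not meant. Of the things like the cap, leave any that is orange; of the rest the larger one is meant.

How it is judged:
On the way, in this order (a step that is already met when the one before it is completed fails the run):
1. the frame is pressed shut (value of joint frame below 0.035 rad), for 0.2 s.
2. with the frame shut, the cap is pressed down on the jar (value of joint frame below 0.035 rad and z of cap in the frame of jar below 0.0908 m and horizontal distance between cap and jar below 0.01 m), for 0.1 s.
3. the cap is turned free while still on the neck (value of joint frame below 0.035 rad and angle between the x axis of cap and the x axis of jar, either way round above 0.7 rad and z of cap in the frame of jar below 0.103 m and horizontal distance between cap and jar below 0.01 m), for 0.1 s.
At the end, for the whole second after the job is handed in: the fingers hold the cap still and level (within 0.25 rad), its lower rim 40 to 140 mm above the jar's mouth and within 30 mm of straight over it, not touching the jar; the jar stands upright in the holder (raised less than 6 mm, tilted less than 0.06 rad) and the frame is shut (below 0.035 rad) (value of joint frame below 0.035 rad and z of jar in the frame of holder below 0.016 m and angle between jar's own z axis and vertical below 0.06 rad and z of cap in the frame of jar_mouth between 0.04 and 0.14 m and horizontal distance between cap and jar_mouth below 0.03 m and angle between cap's own z axis and vertical below 0.25 rad and contact force between cap and the fingers above 1 N and contact force between cap and jar below 0.1 N and linear speed of cap below 0.02 m/s); the arm keeps its last pose, push and grip.
It fails at once if another thing on the counter is moved more than 30 mm or tipped (distance of any of mug, round_bottle, spoon, oat_jar, flake_jar, fruit_jar, bowl from where it was at the start of the episode above 0.03 m or angle between any of mug, round_bottle, oat_jar, flake_jar, fruit_jar, bowl's own z axis and vertical above 0.5 rad).
It fails at once if the jar is pulled out of the holder (z of jar in the frame of holder above 0.03 m).
It also fails if it takes over 51 s, if anything falls off the work surface, if the arm or the gripper's body presses on something with over 40 N, if the wrist force passes 120 N, or if a joint passes its speed limit or range.

ROBOT

A 7-joint arm with a two-finger parallel gripper is mounted at the origin on the work surface. World frame = base frame: x ahead of the robot, y to its left, z up, the work surface at z = 0. Lengths are in m, angles in rad, forces in N, time in s.
With the tool pointing down it reaches from about 0.4 to 0.85 m from the base axis. Payload 10.4 kg.
Tool frame: the origin (TCP) lies on the centre line of the jaws, within the pads' length; the fingertips stand 17 mm ahead of it and the grasp point (between the pads) lies 2 mm behind it; z points along the fingers, y is the line along which they close (so a half turn about z gives the same grasp; the last joint's range is limited). The gripper opens to 85 mm and grips with 20 to 120 N. Pads are 22 mm wide; open, the fingers measure 114 mm over their backs; the gripper's body (76 mm by 85 mm) begins 54 mm behind the grasp point. The pads swing forward as they close: fully open they stand 13 mm farther back than shut.
Start: joints at [-1.331, 0.332, -0.065, 1.46, 0.022, 1.35, -0.088], TCP at [0.162, 0.604, 0.248] pointing down, gripper open.
Joint ranges: [-2.6, 2.6], [-0.5, 2.12], [-1.47, 1.34], [0.16, 2.42], [-1.27, 4.41], [0.06, 2.06], [-2.6, 2.6]. Speed limits (rad/s): [2.22, 2.22, 2.79, 2.79, 3.14, 3.14, 3.14].

INTERFACE

Orientations are given as a unit quaternion [x, y, z, w].
In Python, from workcell import sensors, imaging, order, spotter gives the robot as it stands. The module is installed in compiled form; this text tells all that it offers.
- The arm moves only by the shell command python3 -m inch 'ROWS' [FORCE]. ROWS is JSON, a list that holds one entry, the list of rows, each a list of 7 numbers: the shift along the tool's x, y, z in m, then the turn, a rotation vector about the tool's x, y, z in rad, then the closure, from -1 (fully open) to 1 (shut). In form: [[[x, y, z, ax, ay, az, hand], ...]]. A call has 1 to 10 rows; each row is the pose to reach, as a shift and turn from the pose commanded when the call began, along the tool's axes at that moment; what a row does not reach only later rows make up. A row lasts 1/10 s, in which the tool goes at most 50 mm and 8.59 degrees, less where a joint would pass 70% of its speed; a pose out of reach is approached as far as the arm can. A call with a gripper value outside its range is refused whole. The fingers move at their own pace and stop on an object; FORCE is the grip in N (left out, the last holds). Time passes only in rows, so rows that repeat a pose let the fingers close. It gives the time, the measured TCP pose, the force, the opening and the grip force at its end, in the units of the state.
- sensors.get_obs(): the state, without advancing time (a new reading comes with each control period).
- imaging.camera(name): name is "scene" or "top"; returns the picture (384x512x3 uint8, blue, green, red); there is no depth.
- imaging.calibration(name): a dict with "mtx" (3x3 intrinsics, pixels), "R" (3x3) and "t" (3): a world point X has camera coordinates R X + t. Camera axes: x right, y down, z forward; pixel columns grow to the right and rows downward; lengths in m; the calibration is good to about 2 mm. A picture is of the moment at which its call begins. calibration takes no time and is no camera call.
- order.hand_in(): hands the job in; it is judged then, once.
Trained networks look in the newest picture that a camera, given by its name, has taken for a name from the list of things; names that differ only in an ending like _2 or _b are one class to them, and where a whole thing is asked for, a point or a joint stands for the part that bears it (a point fixed in the world has none). Each returns a list of dicts, best first, with "conf" (0 to 1); they miss things now and then, are a little off and sometimes report something else, mostly with a low value. They report only what shows in the picture. A call takes as long as a camera call. They do not tell look-alikes from the thing itself.
- spotter.look_for(label, camera): "pixel" ([column, row] in pixels, amid what is visible of it).
The state is a dict: "clock": time; "joint_pos": joint angles; "joint_velocities": joint speeds; "tau": joint torques, N m; "position": TCP position; "ee_rot": TCP orientation; "ft_force": force on the tool from outside, world axes, zero at the start; "torque": the same for the moment, N m; "grip_width": opening from 0.0 (shut) to 1.0 (fully open); "grasp_force": force on a finger pad.
Only numpy, scipy, OpenCV 4.12 (cv2) and the standard library are available. Lean on these libraries where they do the work, as an engineer would, in place of code of your own. Each camera call takes 0.05 s, during which the arm holds its last target. There are 200 camera calls.

## Working session

There is one attempt and no reset: what is moved stays moved. The work goes in short steps, Python scripts to look and compute and a shell command to move; the robot and the scene stay as the last step left them, time stands still between calls to the robot, and variables do not carry over. Pictures are saved under pics/ and viewed, at most 10 in all, crops included, and the job is handed in when it is done.

```bash
mkdir -p pics; python3 - <<'E'
from workcell import sensors, imaging, spotter
import cv2,numpy as np
o=sensors.get_obs(); print({k:np.round(v,3).tolist() for k,v in o.items()})
for c in("scene","top"):
    cv2.imwrite(f"pics/{c}0.png",imaging.camera(c))
    k=imaging.calibration(c); print(c,np.round(k["mtx"],1).tolist(),np.round(k["R"],3).tolist(),np.round(k["t"],3).tolist())
    for n in("holder","cap","frame_tab","jar","mug","round_bottle"):
        print(c,n,[(np.round(d["pixel"],1).tolist(),round(d["conf"],2)) for d in spotter.look_for(n,c)][:4])
E
```

```text
{'clock': 0.0, 'joint_pos': [-1.331, 0.333, -0.065, 1.461, 0.022, 1.35, -0.089], 'joint_velocities': [-0.002, -0.001, -0.0, -0.0, -0.0, 0.001, -0.001], 'tau': [0.0, -62.544, 0.049, -39.162, 0.016, 0.01, -0.0], 'position': [0.162, 0.603, 0.248], 'ee_rot': [0.131, 0.991, -0.001, -0.0], 'ft_force': [0.389, -0.825, -0.434], 'torque': [-0.032, 0.008, -0.03], 'grasp_force': 0.0, 'grip_width': 1.003}
scene [[363.2, 0.0, 248.2], [0.0, 363.2, 193.9], [0.0, 0.0, 1.0]] [[-0.823, 0.569, -0.014], [0.309, 0.425, -0.851], [-0.478, -0.705, -0.525]] [0.491, -0.075, 1.36]
scene holder [([237.1, 219.9], 0.96), ([288.7, 188.5], 0.92), ([335.9, 230.1], 0.91)]
scene cap [([206.5, 215.4], 0.68), ([246.7, 195.7], 0.67), ([197.6, 198.5], 0.54)]
scene frame_tab [([255.6, 183.6], 0.81), ([238.8, 182.2], 0.73), ([353.8, 206.8], 0.6)]
scene jar [([250.2, 213.5], 0.9)]
scene mug [([264.9, 251.7], 0.81)]
scene round_bottle [([236.8, 183.8], 0.68)]
top [[414.7, 0.0, 252.6], [0.0, 414.7, 189.1], [0.0, 0.0, 1.0]] [[-0.02, -1.0, -0.017], [-0.997, 0.021, -0.069], [0.069, 0.016, -0.997]] [0.033, 0.562, 1.243]
top holder [([255.3, 182.5], 0.73), ([200.6, 242.5], 0.73), ([291.2, 252.8], 0.65)]
top cap [([254.1, 170.4], 0.72), ([329.7, 162.6], 0.62), ([244.0, 185.9], 0.55), ([298.9, 155.0], 0.48)]
top frame_tab [([298.7, 273.2], 0.98), ([196.9, 256.8], 0.75), ([256.0, 184.1], 0.72)]
top jar [([248.4, 170.9], 0.63), ([410.3, 248.6], 0.58)]
top mug [([210.6, 164.2], 0.59)]
top round_bottle [([302.7, 192.9], 0.52)]
```

View pics/scene0.png

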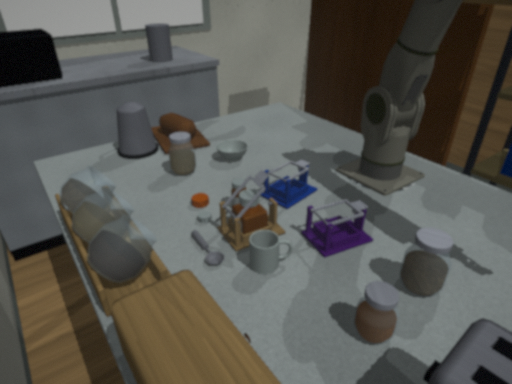

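View pics/top0.png

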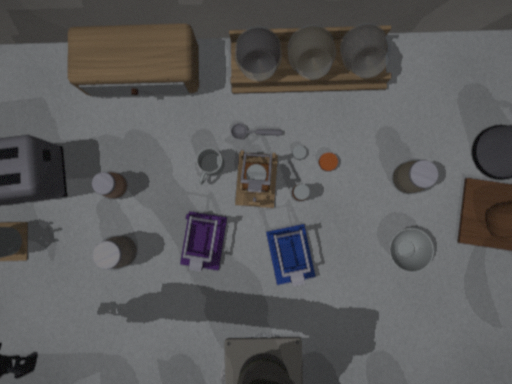

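The scene view shows the wooden holder at about (250,222), with the mug beside it at (265,250). In the top view, the holder is at (257,180) with the cap at about (257,172) and the tab at about (258,185). The round bottle is at (302,192), a small white cap at (299,152) and the orange cap at (329,161). Next I'll zoom in.

```bash
python3 - <<'E'
import cv2,numpy as np
a=cv2.imread("pics/top0.png")[140:220,195:315]; b=cv2.imread("pics/scene0.png")[165:275,190:300]
a=cv2.resize(a,None,fx=6,fy=6,interpolation=cv2.INTER_CUBIC)[:, :720]
b=cv2.resize(b,None,fx=5,fy=5,interpolation=cv2.INTER_CUBIC)
cv2.imwrite("pics/ta.png",cv2.convertScaleAbs(a,alpha=1.6)); cv2.imwrite("pics/sb.png",cv2.convertScaleAbs(b,alpha=1.4))
E
```

```text
(no output)
```

View pics/ta.png

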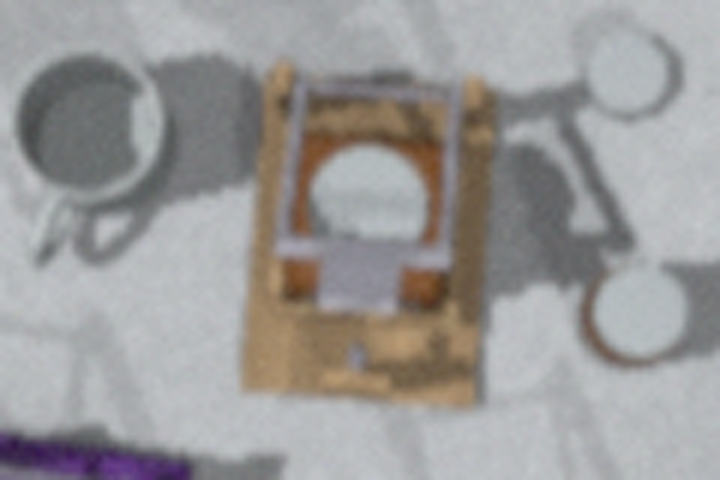

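View pics/sb.png

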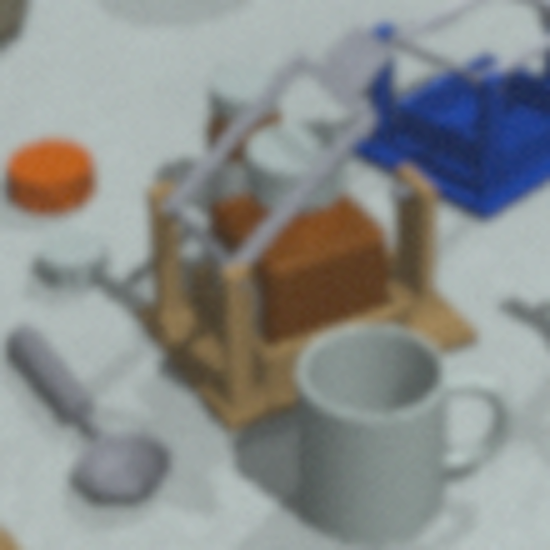

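```bash
cat > geo.py <<'E'
import numpy as np
from workcell import imaging
K={c:imaging.calibration(c) for c in("scene","top")}
def proj(c,X):
    k=K[c]; p=k["mtx"]@(k["R"]@np.asarray(X)+k["t"]); return p[:2]/p[2]
def onplane(c,px,z):
    k=K[c]; d=k["R"].T@np.linalg.inv(k["mtx"])@np.array([*px,1]); o=-k["R"].T@k["t"]; return o+d*(z-o[2])/d[2]
def H(p,q):  # holder point to world
    c,s=np.cos(p[2]),np.sin(p[2]); return np.array([p[0]+c*q[0]-s*q[1],p[1]+s*q[0]+c*q[1],q[2]])
def T(p,r,y=0,h=.004): th=p[3]; return H(p,[.06-r*np.cos(th)+h*np.sin(th),y,.09+r*np.sin(th)+h*np.cos(th)])
E
python3 - <<'E'
from geo import *
from scipy.optimize import least_squares
t=lambda u,v:np.array([195+u/6,140+v/6]); s=lambda u,v:np.array([190+u/5,165+v/5])
obs=[("top",t(283,70),lambda p:H(p,[.062,.046,.098])),("top",t(479,82),lambda p:H(p,[.062,-.046,.098])),
("top",t(243,390),lambda p:H(p,[p[4],.06,.01])),("top",t(478,405),lambda p:H(p,[p[4],-.06,.01])),
("top",t(370,203),lambda p:H(p,[0,0,.130])),("top",t(360,308),lambda p:T(p,.146)),
("scene",s(163,187),lambda p:H(p,[.062,-.046,.098])),("scene",s(237,264),lambda p:H(p,[.062,.046,.098])),("scene",s(296,145),lambda p:H(p,[0,0,.13])),
("scene",s(368,37),lambda p:T(p,.146))]
f=lambda p:np.concatenate([proj(c,g(p))-u for c,u,g in obs])
r=least_squares(f,[.55,0,0,.8,-.09],loss="soft_l1"); print(r.x.round(4)); print(f(r.x).reshape(-1,2).round(1).tolist())
print("tab",T(r.x,.132),"cap",H(r.x,[0,0,.13]))
for n,u,z in(("mug",(28+180-118,123),.085),("rb",(640,315),.095)): print(n,onplane("top",t(*u),z))
E
```

```text
[ 0.5973  0.0066 -0.09    0.6777 -0.0874]
[[0.2, 0.8], [-0.5, 0.9], [0.1, -0.1], [0.0, 0.1], [0.1, -0.1], [0.3, -0.5], [-0.7, 0.1], [-0.2, 1.0], [-0.4, 0.3], [1.2, -0.1]]
tab [0.55717237 0.01026944 0.17588455] cap [0.5973278  0.00664461 0.13      ]
mug [0.6437824  0.14193431 0.085     ]
rb [ 0.54444213 -0.1201089   0.095     ]
```

The fit residuals are about 1 px: holder at (0.597, 0.007), yaw -0.09, frame angle about 0.68. I'll move with the hand shut to above the tab.

```bash
python3 -m inch '[[[-0.03,-0.027,0,0,0,-0.02,1],[-0.065,-0.058,0,0,0,-0.04,1],[-0.1,-0.088,0,0,0,-0.06,1],[-0.135,-0.119,0,0,0,-0.08,1],[-0.17,-0.15,0,0,0,-0.1,1],[-0.205,-0.181,0,0,0,-0.12,1],[-0.24,-0.212,0,0,0,-0.14,1],[-0.275,-0.243,0,0,0,-0.16,1],[-0.31,-0.274,0,0,0,-0.173,1],[-0.345,-0.305,0,0,0,-0.173,1]]]' 40; python3 - <<'E'
from workcell import sensors
o=sensors.get_obs(); print(o["joint_pos"])
E
```

```text
clock: 1.7
position: [0.4171, 0.2177, 0.2487]
ee_rot: [0.045, 0.999, 0.0, 0.0]
ft_force: [1.3, 0.4, 0.4]
grip_width: -0.001
grasp_force: 0.0
[-0.84544338 -0.02284367  0.26515903  1.86508976  0.00580996  1.29755901
  0.89955564]
```

```bash
python3 -m inch '[[[-0.025,-0.032,0,0,0,0,1],[-0.05,-0.064,0,0,0,0,1],[-0.076,-0.097,0,0,0,0,1],[-0.102,-0.13,0,0,0,0,1],[-0.128,-0.162,0,0,0,0,1],[-0.1535,-0.194,0,0,0,0,1],[-0.1535,-0.194,0.02,0,0,0,1],[-0.1535,-0.194,0.03,0,0,0,1]]]'; python3 - <<'E'
from workcell import sensors,imaging
import cv2,numpy as np
o=sensors.get_obs(); print(o["joint_pos"])
a=imaging.camera("scene")[130:270,180:320]; b=imaging.camera("top")[120:220,200:300]
cv2.imwrite("pics/p1.png",cv2.convertScaleAbs(np.hstack([cv2.resize(a,(400,400)),cv2.resize(b,(400,400))]),alpha=1.5))
E
```

```text
clock: 2.5
position: [0.5516, 0.0114, 0.217]
ee_rot: [0.046, 0.999, -0.0, -0.001]
ft_force: [0.3, 0.2, -0.7]
grip_width: -0.001
grasp_force: 0.0
[-0.5580976   0.19894327  0.51866898  1.72553499 -0.1031559   1.24553973
  1.46412341]
```

View pics/p1.png

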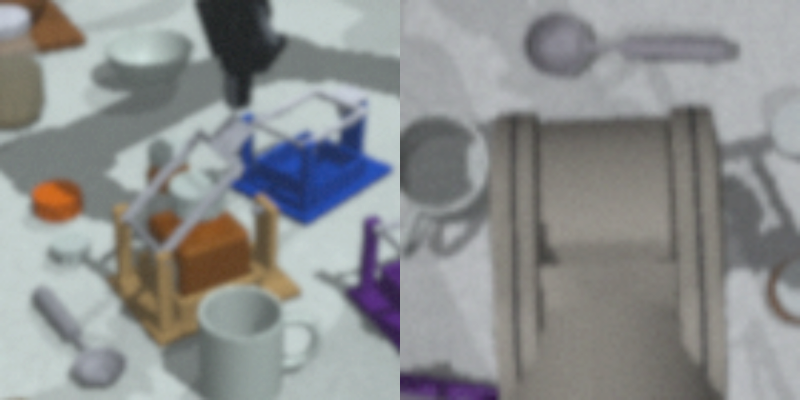

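The scene shows the shut fingertips directly above the raised tab (at about (240,120) in the crop). I'll press down along the arc.

```bash
python3 -m inch '[[[0.004,0,0.012,0,0,0,1],[0.008,0,0.022,0,0,0,1],[0.013,0,0.032,0,0,0,1],[0.018,0,0.042,0,0,0,1],[0.022,0,0.05,0,0,0,1],[0.025,0,0.058,0,0,0,1],[0.027,0,0.066,0,0,0,1],[0.028,0,0.074,0,0,0,1],[0.029,0,0.08,0,0,0,1],[0.029,0,0.084,0,0,0,1]]]'
```

```text
clock: 3.6
position: [0.5227, 0.015, 0.1337]
ee_rot: [0.045, 0.999, -0.0, -0.0]
ft_force: [-1.4, 0.6, -0.0]
grip_width: 0.001
grasp_force: 0.3
```

```bash
python3 -m inch '[[[0.0,0,0.003,0,0,0,1],[0.0,0,0.006,0,0,0,1],[0.0,0,0.009,0,0,0,1],[0.0,0,0.012,0,0,0,1],[0,0,0.014,0,0,0,1],[0,0,0.016,0,0,0,1],[0,0,0.017,0,0,0,1]]]'
```

```text
clock: 4.3
position: [0.5228, 0.0151, 0.1172]
ee_rot: [0.045, 0.999, 0.0, -0.0]
ft_force: [-2.0, -0.5, 2.6]
grip_width: 0.001
grasp_force: 1.3
```

```bash
python3 -m inch '[[[0.0,0,0.002,0,0,0,1],[0.0,0,0.004,0,0,0,1],[0.0,0,0.005,0,0,0,1],[0.0,0,0.006,0,0,0,1],[0,0,0.007,0,0,0,1],[0,0,0.007,0,0,0,1]]]'
```

```text
clock: 4.9
position: [0.5229, 0.015, 0.1102]
ee_rot: [0.045, 0.999, -0.0, -0.0]
ft_force: [-1.1, 0.3, -0.5]
grip_width: -0.001
grasp_force: 0.2
```

```bash
python3 -m inch '[[[0.0,0,0.001,0,0,0,1],[0.0,0,0.002,0,0,0,1],[0.0,0,0.003,0,0,0,1],[0,0,0.003,0,0,0,1]]]'
```

```text
clock: 5.3
position: [0.5231, 0.0151, 0.1094]
ee_rot: [0.045, 0.999, 0.001, 0.0]
ft_force: [-12.7, -0.6, 27.5]
grip_width: -0.001
grasp_force: 13.9
```

```bash
python3 -m inch '[[[0.0,0,-0.02,0,0,0,1],[0.0,0,-0.05,0,0,0,1],[0.0,0,-0.09,0,0,0.1,1],[0,0,-0.1,0,0,0.2,0],[-0.02,-0.001,-0.1,0,0,0.3,-1],[-0.045,-0.001,-0.1,0,0,0.4,-1],[-0.065,-0.002,-0.1,0,0,0.5,-1],[-0.075,-0.002,-0.1,0,0,0.5,-1],[-0.075,-0.002,-0.1,0,0,0.5,-1]]]'; python3 - <<'E'
from workcell import sensors,imaging
import cv2,numpy as np
o=sensors.get_obs(); print(o["joint_pos"],o["position"])
a=imaging.camera("scene")[165:255,190:310]; 
cv2.imwrite("pics/p2.png",cv2.convertScaleAbs(cv2.resize(a,(720,540),interpolation=cv2.INTER_CUBIC),alpha=1.5))
E
```

```text
clock: 6.2
position: [0.5978, 0.0061, 0.2068]
ee_rot: [0.289, 0.957, -0.0, -0.0]
ft_force: [0.2, -0.2, 0.9]
grip_width: 0.998
grasp_force: 0.0
[-0.55270726  0.32600592  0.57630754  1.62022817 -0.18398336  1.25076822
  1.04131321] [0.59784014 0.00612409 0.20679303]
```

View pics/p2.png

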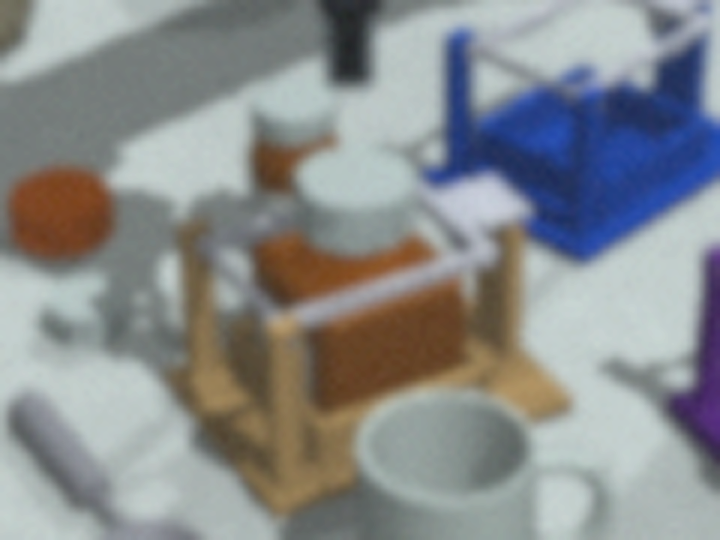

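The frame is shut: its bars run level around the cap and the tab sits at the catch post (about (490,195)). I'll descend and grip the cap.

```bash
python3 -m inch '[[[0,0,0.03,0,0,0,-1],[0,0,0.055,0,0,0,-1],[0,0,0.075,0,0,0,-1],[0,0,0.088,0,0,0,-1],[0,0,0.088,0,0,0,0],[0,0,0.088,0,0,0,0.6],[0,0,0.088,0,0,0,1],[0,0,0.088,0,0,0,1],[0,0,0.088,0,0,0,1],[0,0,0.088,0,0,0,1]]]' 60
```

```text
clock: 7.25
position: [0.5982, 0.0065, 0.1208]
ee_rot: [0.29, 0.957, 0.001, 0.001]
ft_force: [-1.8, 1.5, 7.8]
grip_width: 0.635
grasp_force: 63.7
```

```bash
python3 -m inch '[[[0,0,0.002,0,0,0,1],[0,0,0.004,0,0,0,1],[0,0,0.006,0,0,0,1],[0,0,0.006,0,0,0,1]]]' 80
```

```text
clock: 7.65
position: [0.5982, 0.0065, 0.1149]
ee_rot: [0.291, 0.957, 0.001, 0.001]
ft_force: [-2.8, -0.2, 10.7]
grip_width: 0.633
grasp_force: 82.7
```

```bash
python3 -m inch '[[[0,0,0.001,0,0,0,1],[0,0,0.002,0,0,0,1],[0,0,0.0025,0,0,0,1],[0,0,0.0025,0,0,0,1]]]' 80
```

```text
clock: 8.05
position: [0.5983, 0.0065, 0.1134]
ee_rot: [0.291, 0.957, 0.001, 0.001]
ft_force: [-7.2, 1.2, 17.7]
grip_width: 0.634
grasp_force: 83.6
```

The cap is at its stop: 7.4 mm down with the force rising steeply. Now I'll turn it 63° anticlockwise.

```bash
python3 -m inch '[[[0,0,0,0,0,-0.12,1],[0,0,0,0,0,-0.24,1],[0,0,0,0,0,-0.36,1],[0,0,0,0,0,-0.48,1],[0,0,0,0,0,-0.6,1],[0,0,0,0,0,-0.72,1],[0,0,0,0,0,-0.84,1],[0,0,0,0,0,-0.96,1],[0,0,0,0,0,-1.07,1],[0,0,0,0,0,-1.1,1]]]'; python3 - <<'E'
from workcell import sensors
o=sensors.get_obs(); print(o["joint_pos"],o["torque"])
E
```

```text
clock: 9.05
position: [0.5993, 0.0066, 0.1134]
ee_rot: [-0.254, 0.967, -0.0, 0.003]
ft_force: [-0.1, 1.4, 11.0]
grip_width: 0.631
grasp_force: 82.9
[-0.36354792  0.39102157  0.34130237  1.70821543 -0.14761248  1.06243892
  2.11055939] [ 0.29467126  0.05921603 -0.04154536]
```

```bash
python3 -m inch '[[[0,0,0,0,0,0,1],[0,0,-0.003,0,0,0,1],[0,0,-0.007,0,0,0,1],[0,0,-0.012,0,0,0,1],[0,0,-0.016,0,0,0,1],[0,0,-0.02,0,0,0,1]]]'
```

```text
clock: 9.65
position: [0.5972, 0.0064, 0.131]
ee_rot: [-0.252, 0.968, 0.0, -0.0]
ft_force: [-0.5, 1.2, -0.9]
grip_width: 0.634
grasp_force: 84.1
```

Only about the cap's weight remains, so it lifts free. Raising it the rest of the way.

```bash
python3 -m inch '[[[0,0,-0.01,0,0,0,1],[0,0,-0.025,0,0,0,1],[0,0,-0.045,0,0,0,1],[0,0,-0.062,0,0,0,1],[0,0,-0.074,0,0,0,1],[0,0,-0.08,0,0,0,1],[0,0,-0.08,0,0,0,1],[0,0,-0.08,0,0,0,1],[0,0,-0.08,0,0,0,1]]]'; python3 - <<'E'
from workcell import imaging
import cv2
a=imaging.camera("scene")[130:250,170:330]
cv2.imwrite("pics/p3.png",cv2.convertScaleAbs(cv2.resize(a,(720,540),interpolation=cv2.INTER_CUBIC),alpha=1.5))
E
```

```text
clock: 10.55
position: [0.597, 0.0063, 0.2099]
ee_rot: [-0.252, 0.968, 0.0, -0.001]
ft_force: [-0.1, 0.3, -0.6]
grip_width: 0.63
grasp_force: 84.1
```

View pics/p3.png

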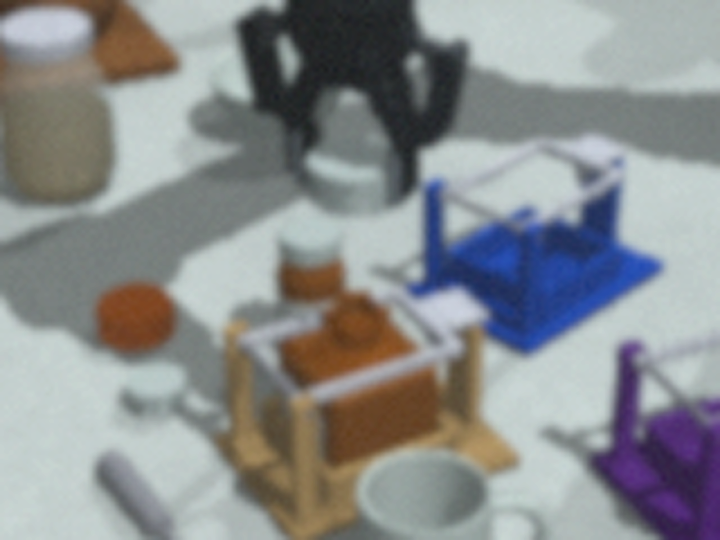

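The picture shows the cap held level between the fingers at (350,180), above the open neck at (355,315). The frame is shut and the jar is seated, so I'm handing in.

```bash
python3 -c "
from workcell import order; print(order.hand_in())"
```

```text
the job is handed in; nothing more can be done
None
```

The job is handed in at about 10.6 s on the clock, with no verdict reported: the frame is shut, the cap was pressed, turned about 63° and lifted off, and the gripper holds it level about 8 cm above the open jar.

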